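# Wake the counter lanterns

### The job

Get the lantern display on the shop counter going, pressing with the fingertips only: first press the white-striped end of the red rocker fully down so that the supply is on, then push the switch on top of the green lantern fully in (it leads the pair), and then the one on the yellow lantern. The white lantern is sold and stays off. Pick nothing up, and leave the lanterns and everything else standing where they are.

Things in the scene. Friction and masses are not known exactly. Their poses are not given: they have to be found in the camera images.
- switch_box: grey supply box fixed to the table, 100 (its x) by 74 (its y) by 36 mm high, origin at the centre of its underside on the table; its x axis runs along the rocker towards the rocker's ON end. At yaw 0 the ON end points away from the robot.
- rocker (a joint): the red rocker on the supply box, rad: about 0 = off (ON end raised), 0.44 = on (ON end fully down, at its stop). The paddle is 64 mm long (along the box's x), 34 mm wide, 8 mm thick, pivoted at mid-length 48 mm above the table; its ON end has a white stripe. It has a stiff pivot: about 1.5 N at 24 mm from the pivot moves it, and it stays where it is left. The ON end point starts about 57 mm above the table and is about 47 mm above it when on.
- rocker_on (a point): point on the top face of the rocker, 24 mm from the pivot towards the ON (white stripe) end: press here, straight down, to switch on; it moves with the rocker
- rocker_off (a point): point on the top face of the rocker, 24 mm from the pivot towards the plain (OFF) end; pressing here switches off
- dock: dark wooden power dock fixed to the table, 85 (its x) by 330 (its y) by 25 mm high, origin at the centre of its underside; the three lanterns stand in a row on it, about 105 mm apart along its y, in any order
- lantern_green: green rechargeable lantern, loose, standing on the dock: 64 mm in diameter, 86 mm high without its button, about 0.4 kg, green foot and cap with a cream light tube between; origin at the centre of its underside
- green_button (a joint): black push switch in the middle of the green lantern's top, m: about 0 = out (off), 0.008 = pushed fully in, at its stop (on). It moves straight down, takes about 3 N and stays in where it is pushed (no spring back); 26 mm in diameter
- green_button_top (a point): centre of the top face of the green lantern's switch: 14 mm above the lantern's cap when out (125 mm above the table), 6 mm when fully in; moves with the switch
- lantern_yellow: yellow rechargeable lantern, loose, standing on the dock: 64 mm in diameter, 86 mm high without its button, about 0.4 kg, yellow foot and cap with a cream light tube between; origin at the centre of its underside
- yellow_button (a joint): black push switch in the middle of the yellow lantern's top, m: about 0 = out (off), 0.008 = pushed fully in, at its stop (on). It moves straight down, takes about 3 N and stays in where it is pushed (no spring back); 26 mm in diameter
- yellow_button_top (a point): centre of the top face of the yellow lantern's switch: 14 mm above the lantern's cap when out (125 mm above the table), 6 mm when fully in; moves with the switch
- lantern_white: white rechargeable lantern, loose, standing on the dock: 64 mm in diameter, 86 mm high without its button, about 0.4 kg, white foot and cap with a cream light tube between; origin at the centre of its underside
- white_button (a joint): black push switch in the middle of the white lantern's top, m: about 0 = out (off), 0.008 = pushed fully in, at its stop (on). It moves straight down, takes about 3 N and stays in where it is pushed (no spring back); 26 mm in diameter
- white_button_top (a point): centre of the top face of the white lantern's switch: 14 mm above the lantern's cap when out (125 mm above the table), 6 mm when fully in; moves with the switch
- brush: bystander: wooden brush lying in front of the dock, about 200 mm long, 26 mm high, origin under its middle
- wax_tin: bystander: round blue tin with a brass cap behind the dock, 52 mm in diameter, 50 mm high, origin under its centre
- bowl: bystander: stone-coloured bowl behind the dock, 90 mm in diameter, 45 mm high, origin under its centre
- spool: bystander: wooden spool beyond the supply box, 48 mm in diameter, 60 mm high, origin under its centre
- mug: bystander: blue mug to the left of the supply box, 72 mm in diameter, 75 mm high, origin under its centre
Mind the look-alikes: they are no part of the job. Leave any pink or purple look-alike of the switch_box alone. There is more than one size of the lantern_yellow; the job needs the smaller.

How it is judged (in metres and radians):
On the way, in this order (a step that is already met when the one before it is completed fails the run):
1. the rocker is fully on, all lantern switches still out (value of joint rocker above 0.36 rad and value of joint each of green_button, yellow_button, white_button below 0.004 m), for 0.1 s.
2. the green lantern's switch is fully in, rocker on, yellow and white still out (value of joint rocker above 0.36 rad and value of joint green_button above 0.0065 m and value of joint each of yellow_button, white_button below 0.004 m), for 0.1 s.
3. the yellow lantern's switch is fully in too (value of joint rocker above 0.36 rad and value of joint each of green_button, yellow_button above 0.0065 m), for 0.1 s.
At the end, for the whole second after the job is handed in: The rocker is on (over 0.36 of 0.44 rad), the green and yellow switches are in (over 6.5 of 8 mm), the white one is out (under 4 mm); every lantern stands upright (within 0.1 rad), at rest, and lanterns and bystanders are within 20 mm of where they started (all of step 3 and value of joint white_button below 0.004 m and distance of each of lantern_green, lantern_yellow, lantern_white, brush, wax_tin, bowl, spool, mug from where it was at the start of the episode below 0.02 m and angle between each of lantern_green, lantern_yellow, lantern_white's own z axis and vertical below 0.1 rad and linear speed of each of lantern_green, lantern_yellow, lantern_white below 0.02 m/s); the robot touches nothing.
It fails at once if the green lantern's switch is pushed before the rocker is fully on (value of joint green_button above 0.004 m and value of joint rocker below 0.34 rad).
It fails at once if the yellow lantern's switch is pushed before the green one's is in (value of joint yellow_button above 0.004 m and value of joint green_button below 0.006 m).
It fails at once if the white lantern's switch is pushed (value of joint white_button above 0.004 m).
It fails at once if a lantern is lifted off the dock (more than 10 mm), shifted more than 25 mm or tipped (z of any of lantern_green, lantern_yellow, lantern_white in the frame of dock above 0.035 m or distance of any of lantern_green, lantern_yellow, lantern_white from where it was at the start of the episode above 0.025 m or angle between any of lantern_green, lantern_yellow, lantern_white's own z axis and vertical above 0.3 rad).
It fails at once if a bystander is moved more than 25 mm (distance of any of brush, wax_tin, bowl, spool, mug from where it was at the start of the episode above 0.025 m).
It also fails if it takes over 48 s, if anything falls off the work surface, if the arm or the gripper's body presses on something with over 40 N, if the wrist force passes 120 N, or if a joint passes its speed limit or range.

### The arm

A 7-joint arm with a two-finger parallel gripper is mounted at the origin on the work surface. World frame = base frame: x ahead of the robot, y to its left, z up, the work surface at z = 0. Lengths are in mm, angles in rad, forces in N, time in s.
With the tool pointing down it reaches from about 350 to 900 mm from the base axis. Payload 8.1 kg.
Tool frame: the origin (TCP) lies midway between the tips of the shut fingers; the grasp point (between the pads) lies 19 mm behind it (bot.pinch_z is the z of the grasp point in the tool frame, in mm); z points along the fingers, y is the direction in which the jaws open and shut (so a half turn about z gives the same grasp; the last joint's range is limited). The gripper opens to 92 mm and grips with 3 to 60 N. Pads are 19 mm wide; open, the fingers measure 130 mm over their backs; the gripper's body (75 mm by 190 mm) begins 47 mm behind the grasp point.
Start: joints at [1.183, 0.434, 0.025, 1.573, -0.012, 1.134, -0.075], TCP at [175.579, -599.845, 226.742] pointing down, gripper open.
Joint ranges: [-2.62, 2.62], [-0.44, 2.09], [-1.27, 1.32], [0.08, 2.57], [-1.32, 4.46], [0.12, 2], [-2.74, 2.74]. Speed limits (rad/s): [2.22, 2.22, 3.01, 3.01, 3.14, 3.14, 3.14].

### API

Orientations are given as a unit quaternion [w, x, y, z].
In Python, from station import bot gives the robot as it stands. Calls block until the motion is done:
- bot.reach(position, orientation): joint-space move of the TCP to a pose.
- bot.move_straight(position, ori=None, velocity=150, stop_force=None): straight line of the TCP; ori=None keeps the orientation; velocity is the mean speed in mm/s. With stop_force (N) it stops when the force on the tool has changed by that much, and returns True; else False.
- bot.move_j(angles): joint-space move.
- bot.move_gripper(opening, strength=None): opening from 0.0 (shut) to 1.0 (fully open); strength is the grip in N (None keeps the last); returns when the fingers have stopped.
- bot.hold(seconds).
- bot.inverse_kinematics(position, orientation): joint angles nearest the present ones, or None.
- bot.read_camera(name): name is "scene" or "top"; returns (picture, depth): 420x560x3 uint8, red, green, blue; 420x560 float32, mm along the optical axis (not along the pixel's ray), 0 where there is no reading.
- bot.get_calibration(name): a dict with "fx", "fy", "cx", "cy" (pixels), "k1" (the pictures are not rectified: a ray, as slopes to the right and down, at radius r is drawn at 1 + k1 r^2 times it, then the intrinsics apply), "R" (3x3) and "t" (3): a world point X has camera coordinates R X + t. Camera axes: x right, y down, z forward; pixel columns grow to the right and rows downward; lengths in mm; the calibration is good to about 2 mm. A picture is of the moment at which its call begins. get_calibration takes no time and is no camera call.
A pose or a line that the arm cannot do raises bot.PlanningError and nothing moves.
- bot.sign_off(): hands the job in, once; it reports no verdict.
Readings, each from a call of its own:
- bot.current_time_s(): time.
- bot.current_q(): joint angles.
- bot.current_joint_vel(): joint speeds.
- bot.current_joint_torque(): joint torques, N m.
- bot.current_eef_pos(): TCP position.
- bot.current_tool_rot(): TCP orientation.
- bot.current_contact_force(): force on the tool from outside, world axes, zero at the start.
- bot.current_wrist_torque(): the same for the moment, N m.
- bot.current_grip_width(): opening from 0.0 (shut) to 1.0 (fully open).
Only numpy, scipy, OpenCV 4.12 (cv2) and the standard library are available. Lean on these libraries where they do the work, as an engineer would, in place of code of your own. Each camera call takes 0.05 s, during which the arm holds its last target.

## Working session

There is one attempt and no reset: what is moved stays moved. The work goes in short steps, each a Python script; the robot and the scene stay as the last script left them, time stands still between calls to the robot, and variables do not carry over. Pictures are saved under pics/ and viewed, and the job is handed in when it is done.

```bash
ls; mkdir -p pics; python3 - <<'E'
from station import bot
import cv2,numpy as np
for n in("scene","top"):
    p,d=bot.read_camera(n); np.savez(f"pics/{n}0.npz",p=p,d=d)
    cv2.imwrite(f"pics/{n}0.png",p[:,:,::-1]); c=bot.get_calibration(n); print(n,c)
E
```

```text
pics
scene {'fx': 456.59470227982104, 'fy': 456.59470227982104, 'cx': 274.7434830760239, 'cy': 206.5084894237888, 'k1': -0.15122539228075094, 'R': array([[-0.21092429,  0.97748224,  0.00627737],
       [ 0.51694317,  0.11699344, -0.8479872 ],
       [-0.82962684, -0.17561606, -0.52997953]]), 't': array([  41.78783398, -186.98522112, 1368.76192988])}
top {'fx': 405.99156692645556, 'fy': 405.99156692645556, 'cx': 282.7503642478612, 'cy': 208.3528364920387, 'k1': -0.0908348688115307, 'R': array([[ 0.01379456, -0.99986991, -0.0083595 ],
       [-0.98286622, -0.01202223, -0.18392784],
       [ 0.18380341,  0.01075347, -0.9829042 ]]), 't': array([ 62.04427486, 558.34969375, 921.54925416])}
```

View pics/scene0.png

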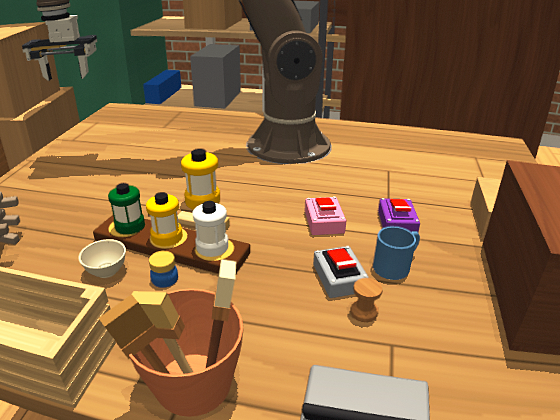

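View pics/top0.png

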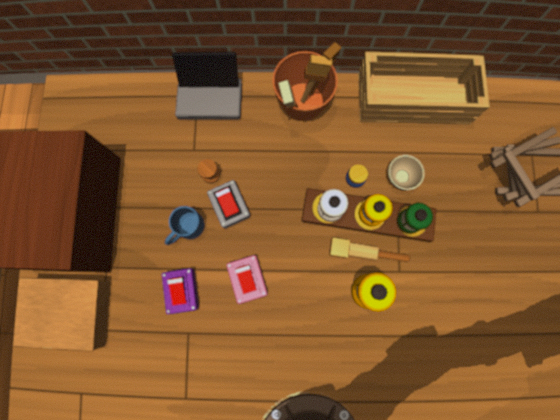

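The yellow candidates in the top view are the small lantern on the dock at (377,208) and the larger one off the dock at (376,292). The small one on the dock fits the description. The boxes are grey (228,204), pink (246,279) and purple (179,291), and I need the grey one. Next I'll crop and measure.

```bash
cat > h.py <<'E'
import cv2,numpy as np
from station import bot
def cloud(n,d):
    c=bot.get_calibration(n); K=np.array([[c['fx'],0,c['cx']],[0,c['fy'],c['cy']],[0,0,1]])
    v,u=np.mgrid[0:d.shape[0],0:d.shape[1]]
    uv=np.stack([u,v],-1).reshape(-1,1,2).astype(np.float64)
    r=cv2.undistortPointsIter(uv,K,np.array([c['k1'],0,0,0.]),None,None,(3,50,1e-9)).reshape(-1,2)
    X=np.c_[r,np.ones(len(r))]*d.reshape(-1,1)
    W=(X-c['t'])@c['R']
    W[d.ravel()==0]=np.nan
    return W.reshape(d.shape+(3,))
E
python3 - <<'E'
from h import *
for n in("scene","top"):
    z=np.load(f"pics/{n}0.npz");p=z['p'].astype(int);W=cloud(n,z['d'])
    print(n)
    dark=(p.max(-1)<60)&(W[...,2]>105)&(W[...,2]<190)&(W[...,0]>300)&(W[...,0]<800)&(abs(W[...,1])<400)
    k,l,s,c=cv2.connectedComponentsWithStats(dark.astype(np.uint8))
    for i in range(1,k):
        if s[i,4]>25:
            q=W[l==i]; zt=np.percentile(q[:,2],90); t=q[abs(q[:,2]-zt)<4]
            print('dark',c[i].round(),s[i,4],'top z',zt.round(1),'mid',((t.max(0)+t.min(0))/2).round(1),t.mean(0).round(1),np.ptp(t,0).round(0))
    red=(p[...,0]>150)&(p[...,1]<70)&(p[...,2]<70)&(W[...,2]>30)&(W[...,2]<80)
    k,l,s,c=cv2.connectedComponentsWithStats(red.astype(np.uint8))
    for i in range(1,k):
        if s[i,4]>60:
            q=W[l==i]; print('red',c[i].round(),s[i,4],q.mean(0).round(1),q.min(0).round(),q.max(0).round())
    for (x,y,name) in ((228,204,'g'),) if n=="top" else ((343,268,'g'),):
        reg=p[y-25:y+26,x-28:x+29]; Wr=W[y-25:y+26,x-28:x+29]
        m=(reg.min(-1)>170)&(Wr[...,2]>46)
        q=Wr[m]; print('stripe',m.sum(),q.mean(0).round(1))
P=lambda n:np.load(f"pics/{n}0.npz")['p'][:,:,::-1]
t=P("top");a=cv2.resize(t[150:320,150:290],None,fx=3.4,fy=3.4)[:570];b=cv2.resize(t[175:320,300:440],None,fx=2.8,fy=2.8)
b=cv2.resize(b,(320,a.shape[0]*320//b.shape[1] if 0 else 331));b=cv2.copyMakeBorder(b,0,a.shape[0]-b.shape[0],0,0,0)
cv2.imwrite("pics/crop1.png",np.hstack([a,b]))
E
```

```text
scene
dark [198. 155.] 150 top z 132.6 mid [ 370.8 -140.1  131.8] [ 373.2 -138.8  131.7] [29. 30.  6.]
dark [122. 189.] 116 top z 125.3 mid [ 540.8 -238.   124.2] [ 541.6 -238.1  124.4] [23. 22.  5.]
dark [161. 198.] 126 top z 125.2 mid [ 557.1 -146.9  124.2] [ 559.8 -146.1  124.2] [25. 22.  6.]
dark [209. 207.] 141 top z 125.1 mid [567.2 -46.3 123.7] [568.7 -46.  124.2] [27. 22.  5.]
red [324. 201.] 104 [387.6 150.7  50.8] [364. 131.  45.] [408. 171.  56.]
red [399. 202.] 97 [355.3 312.   50.7] [330. 294.  44.] [378. 330.  57.]
red [339. 255.] 224 [569.5 200.8  49.9] [532. 177.  38.] [599. 225.  56.]
stripe 57 [597.2 214.9  56.6]
top
dark [334. 201.] 55 top z 126.7 mid [561.8 -45.2 125.9] [562.  -45.7 125. ] [19. 18.  6.]
dark [379. 206.] 58 top z 126.2 mid [ 552.  -145.5  125.6] [ 551.8 -145.1  124.8] [19. 18.  7.]
dark [408. 218.] 34 top z 109.5 mid [ 532.2 -218.3  109.4] [ 530.7 -214.4  107.8] [52. 20.  7.]
dark [420. 215.] 103 top z 125.9 mid [ 533.7 -239.6  124.6] [ 534.4 -239.6  124.4] [24. 22.  5.]
red [228. 204.] 284 [566.3 202.3  50.4] [541. 180.  40.] [594. 226.  59.]
red [246. 281.] 259 [383.5 151.5  50.7] [359. 132.  42.] [410. 172.  58.]
red [177. 294.] 265 [352.1 313.   50.9] [327. 295.  42.] [377. 330.  58.]
stripe 41 [595.2 215.7  56.8]
```

View pics/crop1.png

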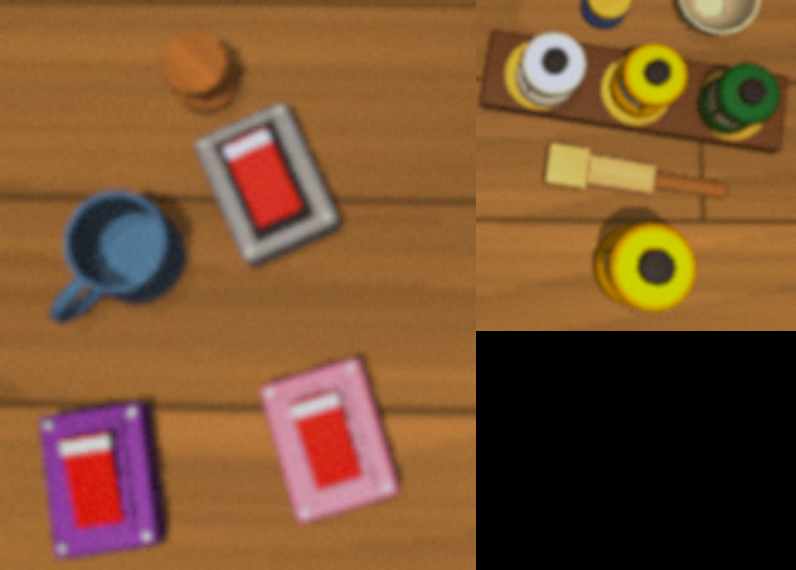

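```bash
python3 - <<'E'
from h import *
for n in("scene","top"):
    z=np.load(f"pics/{n}0.npz");p=z['p'].astype(int);W=cloud(n,z['d'])
    print(n,'table z',np.nanmedian(W[310:330,300:340,2] if n=='top' else W[170:190,300:310,2]))
    for nm,g in dict(green=(537,-239),yellow=(554,-146),white=(565,-46)).items():
        r=np.hypot(W[...,0]-g[0],W[...,1]-g[1])
        for lo,hi,rr in((105,115,45),(121,130,22)):
            q=W[(r<rr)&(W[...,2]>lo)&(W[...,2]<hi)]
            c,R=cv2.minEnclosingCircle(q[:,:2].astype(np.float32)); print(nm,lo,len(q),np.round(c,1),round(R,1),np.round(np.median(q,0),1), (q.max(0)+q.min(0))[:2]/2)
    x,y=(228,204) if n=="top" else (341,262)
    sel=np.zeros(p.shape[:2],bool); sel[y-32:y+33,x-32:x+33]=1
    red=sel&(((p[...,0]>150)&(p[...,1]<90))|((p.min(-1)>160)&(W[...,2]>50)))&(W[...,2]>38)&(W[...,2]<65)&(np.hypot(W[...,0]-569,W[...,1]-202)<45)
    q=W[red]; print('paddle',cv2.minAreaRect(q[:,:2].astype(np.float32)))
    A=np.c_[q[:,:2]-[569,202],np.ones(len(q))]; print('plane',np.linalg.lstsq(A,q[:,2],rcond=None)[0])
    b=sel&(W[...,2]>28)&(W[...,2]<70)&(np.hypot(W[...,0]-569,W[...,1]-202)<66)
    q=W[b]; print('box',cv2.minAreaRect(q[:,:2].astype(np.float32)))
E
```

```text
scene table z -0.4716250240408782
green 105 321 [ 539.7 -239.9] 31.3 [ 550.1 -232.   110.6] [ 540.64557365 -239.73891785]
green 121 82 [ 538.6 -239.2] 13.6 [ 540.1 -239.9  124.6] [ 538.79248692 -239.60054261]
yellow 105 370 [ 558.9 -145.7] 31.1 [ 567.8 -138.9  110.4] [ 559.55668447 -146.34493388]
yellow 121 84 [ 557.3 -146.3] 12.7 [ 558.6 -146.   124.6] [ 557.13349919 -146.58131957]
white 105 403 [568.9 -46.4] 31.2 [578.3 -39.7 110.3] [569.20231827 -46.70455171]
white 121 86 [567.1 -45.9] 13.3 [569.  -45.6 124.2] [567.18519807 -46.33872714]
paddle ((572.3137817382812, 205.85134887695312), (73.29258728027344, 39.57135772705078), 25.601045608520508)
plane [ 0.18401258  0.06822206 49.76197447]
box ((576.9317626953125, 204.8804931640625), (102.84917449951172, 74.94459533691406), 25.565336227416992)
top table z 0.23556142209196018
green 105 479 [ 534.  -239.9] 32.3 [ 530.8 -235.5  110.4] [ 534.58481626 -239.74798656]
green 121 109 [ 534.5 -240.4] 13.5 [ 533.3 -240.6  124.1] [ 533.81323897 -240.41224858]
yellow 105 493 [ 552.3 -147.7] 32.5 [ 549.8 -145.3  110.4] [ 552.12009504 -147.72735161]
yellow 121 100 [ 552.3 -147.6] 12.6 [ 551.9 -147.5  124.6] [ 552.04724191 -147.28208232]
white 105 489 [562.5 -46. ] 31.8 [560.1 -44.5 110.4] [562.58788886 -46.20959008]
white 121 100 [562.4 -46.2] 12.7 [561.9 -45.5 124.4] [562.15340949 -46.41923507]
paddle ((571.5036010742188, 204.9928741455078), (59.97718811035156, 33.27262878417969), 25.302675247192383)
plane [ 0.16101961  0.11911702 50.84472512]
box ((572.7553100585938, 206.2479705810547), (101.51553344726562, 74.40261840820312), 25.47080421447754)
```

Both cameras agree to within about 5 mm. The small yellow lantern stands on the dock between the white and green ones, and the grey box has its white stripe at the far end with a yaw of 25.5°. I'll start with the rocker.

```bash
python3 - <<'E'
from h import *
print(bot.current_tool_rot(),bot.current_time_s())
bot.move_gripper(0.0)
o=[0,1,0,0]
x,y=595.5,215.5
p=bot.current_eef_pos()
bot.move_straight([p[0],p[1],260],velocity=200)
print(bot.inverse_kinematics([x,y,120],o))
bot.reach([x,y,260],o)
bot.move_straight([x,y,75],velocity=150)
print(bot.current_eef_pos(),bot.current_contact_force())
print(bot.move_straight([x,y,38],velocity=25,stop_force=15))
print(bot.current_eef_pos(),bot.current_contact_force(),bot.current_time_s())
bot.hold(.3)
bot.move_straight([x,y,240],velocity=150)
for n in("scene","top"):
    p,d=bot.read_camera(n); np.savez(f"pics/{n}1.npz",p=p,d=d); cv2.imwrite(f"pics/{n}1.png",p[:,:,::-1])
    W=cloud(n,d)
    m=(p[...,0]>150)&(p[...,1]<90)&(W[...,2]>35)&(W[...,2]<65)&(np.hypot(W[...,0]-572,W[...,1]-204)<40)
    q=W[m]; 
    if len(q)>20: print(n,len(q),np.linalg.lstsq(np.c_[q[:,:2]-[572,204],np.ones(len(q))],q[:,2],rcond=None)[0])
print(bot.current_time_s())
E
```

```text
[-7.02374471e-04  9.89877986e-01  1.41919191e-01 -1.49867678e-04] 0.1
[-0.04149925  0.62538599 -0.59991954  1.63441107  0.40154089  1.00776835
 -2.34150329]
[596.02554589 215.90963666  75.96389558] [0.13960419 0.1078781  0.16652179]
True
[596.37727251 216.03285793  48.44304432] [-1.53872892 -0.53133352  9.86692398] 7.4917
scene 396 [-0.20596117 -0.09617163 52.61972165]
9.325
```

```bash
python3 - <<'E'
import cv2
a=cv2.imread("pics/scene1.png")
cv2.imwrite("pics/s1.png",cv2.resize(a[150:320,60:460],(800,340)))
E
```

```text
(no output)
```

View pics/s1.png

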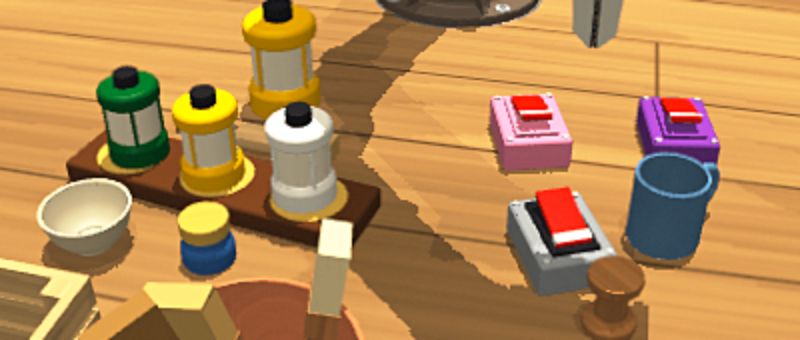

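The enlarged crop shows the striped end down at (570,235), with a measured slope of −0.22 where it was +0.2 before, so the rocker is on. Next is the green switch.

```bash
cat > press.py <<'E'
from h import *
def press(x,y,tag):
    o=[0,1,0,0]
    bot.reach([x,y,240],o); bot.move_straight([x,y,140],velocity=120)
    print(bot.current_eef_pos(),bot.current_contact_force())
    print(bot.move_straight([x,y,112],velocity=20,stop_force=18))
    print(bot.current_eef_pos(),bot.current_contact_force(),bot.current_time_s())
    bot.hold(.3); print(bot.current_eef_pos(),bot.current_contact_force())
    bot.move_straight([x,y,240],velocity=120)
def look(tag):
    for n in("scene","top"):
        p,d=bot.read_camera(n); cv2.imwrite(f"pics/{n}{tag}.png",p[:,:,::-1]); W=cloud(n,d)
        for nm,g in dict(green=(536,-240),yellow=(554.5,-147),white=(565,-46)).items():
            r=np.hypot(W[...,0]-g[0],W[...,1]-g[1])
            q=W[(r<9)&(W[...,2]>112)&(W[...,2]<135)]
            c=W[(r<36)&(W[...,2]>105)&(W[...,2]<114)]
            if len(q)and len(c): print(n,nm,'top z',np.median(q[:,2]).round(1),'cap',np.round(cv2.minEnclosingCircle(c[:,:2].astype(np.float32))[0],1),np.median(c[:,2]).round(1))
    print(bot.current_time_s())
E
python3 -c "
from press import *
press(536,-240,2); look(2)"
```

```text
[ 536.61439118 -239.94365666  140.7342234 ] [-0.72710632 -0.21689668  0.43310516]
True
[ 536.00930049 -240.00455392  117.33853075] [-3.10485142  0.66060473 10.24176803] 13.0583
[ 536.00913417 -239.99346777  117.32921589] [-2.38904938  0.03684764  9.66643257]
scene green top z 117.3 cap [ 539.8 -240.7] 110.5
scene yellow top z 124.8 cap [ 559.1 -145.6] 110.4
scene white top z 124.3 cap [568.1 -46.1] 110.3
top green top z 117.5 cap [ 532.1 -239.5] 110.3
top yellow top z 125.2 cap [ 552.8 -147.2] 110.5
top white top z 124.6 cap [562.7 -46.1] 110.5
14.6333
```

The green switch is fully in at 117.4 mm, and the other two still read about 125 mm. Next is the yellow switch on the dock, followed by clearing the arm and a final look.

```bash
python3 -c "
from press import *
press(555,-146.8,3)
bot.reach([450,0,330],[0,1,0,0]); look(3)
print(bot.current_contact_force())
a=cv2.imread('pics/scene3.png'); cv2.imwrite('pics/s3.png',cv2.resize(a[150:320,60:460],(800,340)))
"
```

```text
[ 555.52227362 -146.84285274  140.67649598] [-0.30779574 -0.37274367  0.22987558]
True
[ 555.02279181 -146.78562979  117.32604028] [-2.0732465  -0.72720169  9.8505724 ] 17.15
[ 555.01864609 -146.77245901  117.29859117] [-1.88485791  0.27727324  9.49196841]
scene green top z 117.0 cap [ 540.1 -239.6] 110.7
scene yellow top z 117.0 cap [ 558.4 -146.8] 110.4
scene white top z 124.6 cap [567.4 -46.2] 110.3
19.55
[-0.09115042  0.67527076  0.60379311]
```

View pics/s3.png

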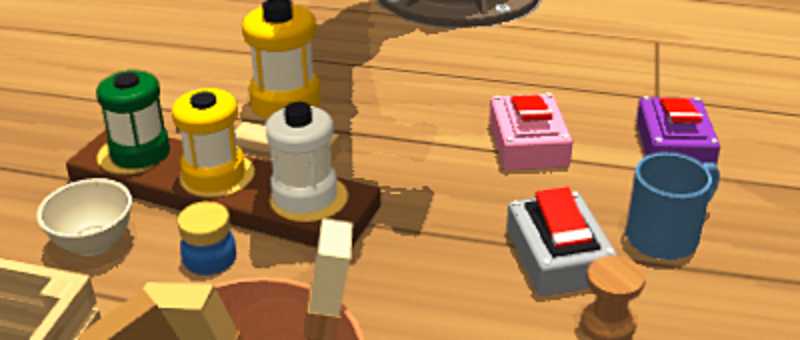

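The picture shows the green (127,80) and yellow (203,100) switches in, the white one (298,113) out, and the rocker's striped end down (570,237). Everything else is where it was.

```bash
python3 -c "
from station import bot
bot.sign_off()"
```

```text
the job is handed in; nothing more can be done
```

I pressed the grey box's rocker on, then the green lantern's switch, then the switch on the small yellow lantern standing on the dock. I used shut fingertips throughout and handed the job in just after 19.6 s; `sign_off` gives no verdict.

- **Rocker:** after the press its slope measured −0.22, where it was about +0.2 before, so it is fully on. The last picture still shows the striped end down.
- **Switches:** green and yellow tops are at 117.0 mm, which is fully in. White is at 124.6 mm, which is out.
- **Lanterns:** their caps are within about 2 mm of where they started.
- **Bystanders:** I judged these by eye in the pictures and saw no movement; I did not measure them.

**Checks that failed or disagreed:**
- The two cameras differed by about 5–7 mm in x, so I aimed at the average.
- The arm hid the lanterns from the top camera in the last look and the rocker after its press, so those checks rest on the scene camera alone.

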